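# Fetch a module from a packed tilted crate and register it in a corner stop

### The arm

A 7-joint arm with a two-finger parallel gripper is mounted at the origin on the work surface. World frame = base frame: x ahead of the robot, y to its left, z up, the work surface at z = 0. Lengths are in m, angles in degrees, forces in N, time in s.
With the tool pointing down it reaches from about 0.425 to 0.875 m from the base axis. Payload 4.7 kg.
Tool frame: the origin (TCP) lies at the very end of the fingers, on their centre line; the grasp point (between the pads) lies behind it (env.pinch_z is the z of the grasp point in the tool frame, in m); z points along the fingers, y is the direction in which the jaws open and shut (so a half turn about z gives the same grasp; the last joint's range is limited). The gripper opens to 87 mm and grips with 3 to 60 N. Pads are 19 mm wide; open, the fingers measure 117 mm over their backs; the gripper's body (75 mm by 190 mm) begins 51 mm behind the grasp point.
Start: joints at [-74.421, 18.392, -4.016, 83.108, 1.295, 78.541, -3.26], TCP at [0.166, 0.629, 0.184] pointing down, gripper open.
Joint ranges: [-163.93, 163.93], [-17.29, 119.83], [-79.2, 71.16], [3.27, 140.29], [-89.18, 269.18], [5.43, 117.66], [-154.24, 154.24]. Speed limits (degrees/s): [147.25, 147.25, 180, 180, 180, 180, 180].

### API

Orientations are given as [roll, pitch, yaw] about the fixed x, y, z axes, in that order (R = Rz(yaw) Ry(pitch) Rx(roll)).
In Python, from cell import readout, read_camera, env gives the robot as it stands. The module is installed in compiled form; this text tells all that it offers.
- The arm moves only by the tool servo_tool, never from a script. Its argument "plan" is a list that holds one entry, the list of rows, each a list of 5 numbers: the finger opening in m, from 0 to 0.087, then the shift along the tool's x, y, z in m, then the turn about the tool's z in rad. In form: [[[jaw, x, y, z, yaw], ...]]. A call has 1 to 12 rows; each row is the pose to reach, as a shift and turn from the pose measured when the call began, along the tool's axes at that moment; what a row does not reach only later rows make up. A row lasts 1/12 s, in which the tool goes at most 41.7 mm and 7.16 degrees, less where a joint would pass 70% of its speed; a pose out of reach is approached as far as the arm can. A call with a gripper value outside its range is refused whole. The fingers move at their own pace and stop on an object; "force" is the grip in N (left out, the last holds). Time passes only in rows, so rows that repeat a pose let the fingers close. It gives the time, the measured TCP pose, the force and the opening at its end, in the units of the state.
- readout.get_obs(): the state, without advancing time (a new reading comes with each control period).
- read_camera(name): name is "scene" or "top"; returns a dict with "image" (400x640x3 uint8, red, green, blue), "range_z" (400x640 float32, m along the optical axis (not along the pixel's ray), 0 where there is no reading), "mtx" (3x3 intrinsics, pixels), "camera_from_world" (4x4, takes a point from world to camera coordinates). Camera axes: x right, y up, looking along -z (the intrinsics and any distortion apply to the point x, -y, -z); pixel columns grow to the right and rows downward; lengths in m; the calibration is good to about 2 mm. A picture is of the moment at which its call begins.
- env.sign_off(): hands the job in, once; it reports no verdict.
The state is a dict: "time_s": time; "qpos": joint angles; "joint_velocities": joint speeds; "effort": joint torques, N m; "tool_pos": TCP position; "tool_rot": TCP orientation; "force": force on the tool from outside, world axes, zero at the start; "wrist_torque": the same for the moment, N m; "grip_width": finger opening in m.
Only numpy, scipy, OpenCV 4.12 (cv2) and the standard library are available. Lean on these libraries where they do the work, as an engineer would, in place of code of your own. Each camera call takes 0.05 s, during which the arm holds its last target. There are 200 camera calls.

### The job

Take the one module that has a flat tab grip out of the tilted, tightly packed crate, leaving all the other modules down in their places. Stand it upright on the black mounting plate, bring it gently and squarely up against both steel stops so that it touches both, and let go; do not bang or press hard against the plate or stops, and leave the ring and the jar alone.

Things in the scene. Friction and masses are not known exactly. Their poses are not given: they have to be found in the camera images.
- module: The module to fetch, the only one with a flat tab: a dark block 56 x 56 x 80 mm (0.25 to 0.5 kg) with, centred on top, an aluminium tab 14 mm thick along the module's x, 34 mm wide along its y, 40 mm tall. Origin: centre of its underside; z runs up through the tab. In the crate its z leans 26 degrees from vertical towards the crate's -x; its y is level.
- tab (a point): Point in the tab, on its axis, 104 mm above the module's underside (16 mm under the tab's top): a good place to grip, fingers closing along the module's x. On each of these two sides 36 mm are free to the next knob.
- crate: Fixed grey crate, open at the top, leaning 26 degrees towards its own -x, the robot's side; outside 182 mm up the slope by 238 mm along y, walls 6 mm. Origin: on the table under the centre of its floor; z up, y along the rows. It may be left or right of the plate.
- crate_floor (a point): Centre of the crate's floor, 56 mm above the table; axes as the crate's. 12 modules stand on it in 3 rows of 4 (rows along y) at 56.5 mm pitch, touching one another and the walls (play about 2 mm in all), 30 mm proud of the 50 mm walls; they come out only along their own z. The tabbed one is in an inner place of the middle row, neighbours on all four sides.
- plate: Fixed black plate, 180 x 180 x 12 mm, lying on the table; origin at the centre of its underside, z up. Two steel stop bars, 24 mm high and 12 mm thick, stand on it along its +x and its +y side, at right angles, forming an inside corner.
- corner (a point): The inside corner of the two stops, on the plate's upper surface (12 mm above the table); axes as the plate's. The stop faces run from here along -y and -x, about 140 mm each; a module in the corner has its centre 28 mm from here along -x and 28 mm along -y.
- lens_ring: Loose dark steel ring, 42 mm across, 12 mm high, lying on the plate 105 to 130 mm from the corner along both -x and -y; a bystander. Origin: centre of its underside.
- jar: Loose amber glass jar, 48 mm across, 70 mm high, standing on the table on the robot's side of crate and plate; a bystander. Origin: centre of its underside.
- neighbour1: Another module in the crate: the same dark block 56 x 56 x 80 mm, 0.35 kg, but with a round aluminium knob, 26 mm across and 36 mm tall, on top. To be left in its place. Origin: centre of its underside, z through the knob.
- neighbour2: Another module in the crate: the same dark block 56 x 56 x 80 mm, 0.35 kg, but with a round aluminium knob, 26 mm across and 36 mm tall, on top. To be left in its place. Origin: centre of its underside, z through the knob.
- neighbour3: Another module in the crate: the same dark block 56 x 56 x 80 mm, 0.35 kg, but with a round aluminium knob, 26 mm across and 36 mm tall, on top. To be left in its place. Origin: centre of its underside, z through the knob.
- neighbour4: Another module in the crate: the same dark block 56 x 56 x 80 mm, 0.35 kg, but with a round aluminium knob, 26 mm across and 36 mm tall, on top. To be left in its place. Origin: centre of its underside, z through the knob.
- neighbour5: Another module in the crate: the same dark block 56 x 56 x 80 mm, 0.35 kg, but with a round aluminium knob, 26 mm across and 36 mm tall, on top. To be left in its place. Origin: centre of its underside, z through the knob.
- neighbour6: Another module in the crate: the same dark block 56 x 56 x 80 mm, 0.35 kg, but with a round aluminium knob, 26 mm across and 36 mm tall, on top. To be left in its place. Origin: centre of its underside, z through the knob.
- neighbour7: Another module in the crate: the same dark block 56 x 56 x 80 mm, 0.35 kg, but with a round aluminium knob, 26 mm across and 36 mm tall, on top. To be left in its place. Origin: centre of its underside, z through the knob.
- neighbour8: Another module in the crate: the same dark block 56 x 56 x 80 mm, 0.35 kg, but with a round aluminium knob, 26 mm across and 36 mm tall, on top. To be left in its place. Origin: centre of its underside, z through the knob.
- neighbour9: Another module in the crate: the same dark block 56 x 56 x 80 mm, 0.35 kg, but with a round aluminium knob, 26 mm across and 36 mm tall, on top. To be left in its place. Origin: centre of its underside, z through the knob.
- neighbour10: Another module in the crate: the same dark block 56 x 56 x 80 mm, 0.35 kg, but with a round aluminium knob, 26 mm across and 36 mm tall, on top. To be left in its place. Origin: centre of its underside, z through the knob.
- neighbour11: Another module in the crate: the same dark block 56 x 56 x 80 mm, 0.35 kg, but with a round aluminium knob, 26 mm across and 36 mm tall, on top. To be left in its place. Origin: centre of its underside, z through the knob.

How it is judged (in metres and radians):
On the way:
1. the tabbed module is lifted clear of the crate (its underside over 140 mm above the table) and the other modules are still in their places (height (world z) of module above 0.14 m and distance of each of neighbour1, neighbour2, neighbour3, neighbour4, neighbour5, neighbour6, neighbour7, neighbour8, neighbour9, neighbour10, neighbour11 from where it was at the start of the episode below 0.025 m), for 0.1 s.
At the end, for the whole second after the job is handed in: The tabbed module stands upright (within 0.05 rad) and at rest on the plate, square to the stops (within 0.06 rad, any quarter turn), its centre no more than 2.5 mm farther out from either stop than full contact; every other module is within 25 mm of its starting place (x of module in the frame of corner between -0.0305 and -0.0255 m and y of module in the frame of corner between -0.0305 and -0.0255 m and z of module in the frame of corner between -0.003 and 0.003 m and angle between module's own z axis and vertical below 0.05 rad and (angle between the x axis of module and the x axis of plate, either way round below 0.06 rad or angle between the x axis of module and the y axis of plate, either way round below 0.06 rad) and linear speed of module below 0.02 m/s and distance of each of neighbour1, neighbour2, neighbour3, neighbour4, neighbour5, neighbour6, neighbour7, neighbour8, neighbour9, neighbour10, neighbour11 from where it was at the start of the episode below 0.025 m); the robot touches nothing.
It fails at once if the module is banged or pressed against the plate or stops with over 150 N (a set-down at 20 mm/s peaks near 60 N) (contact force between module and plate above 150 N).
It fails at once if the ring is moved over 20 mm (distance of lens_ring from where it was at the start of the episode above 0.02 m).
It fails at once if the jar is moved over 20 mm (distance of jar from where it was at the start of the episode above 0.02 m).
It also fails if it takes over 53 s, if anything falls off the work surface, if the arm or the gripper's body presses on something with over 40 N, if the wrist force passes 120 N, or if a joint passes its speed limit or range.

## Working session

There is one attempt and no reset: what is moved stays moved. The work goes in short steps, Python scripts to look and compute and a tool call to move; the robot and the scene stay as the last step left them, time stands still between calls to the robot, and variables do not carry over. Pictures are saved under pics/ and viewed, about 8 in all and at most 12, crops included, and the job is handed in when it is done.

Besides the shell and the picture viewer there is one more tool, called after "Emit:" as name([rows], argument=value, ...), one row to a line, values as JSON. servo_tool: Moves the arm, as the interface text tells. Its arguments: {"type":"object","properties":{"plan":{"type":"array"},"force":{"type":"number"}},"required":["plan"]}

```bash
mkdir -p pics
cat > h.py <<'E'
import numpy as np, cv2
from cell import readout, read_camera, env
def cloud(c):
    K=c["mtx"];z=c["range_z"];v,u=np.mgrid[:400,:640]
    P=np.stack([(u-K[0,2])/K[0,0]*z,-(v-K[1,2])/K[1,1]*z,-z,np.ones_like(z)],-1)
    W=P@np.linalg.inv(c["camera_from_world"]).T
    W=W[...,:3].copy();W[z<=0]=np.nan
    return W
def snap(n,f):
    c=read_camera(n);cv2.imwrite(f"pics/{f}.png",c["image"][...,::-1]);W=cloud(c);np.savez(f"{f}.npz",W=W,im=c["image"],K=c["mtx"],T=c["camera_from_world"]);return c,W
E
python3 - <<'E'
from h import *
o=readout.get_obs();print(o,env.pinch_z)
a=snap("top","t0")[0];b=snap("scene","s0")[0]
for c in(a,b):print(c["mtx"],np.linalg.inv(c["camera_from_world"]),{k for k in c})
cv2.imwrite("pics/both.png",cv2.resize(np.vstack([a["image"],b["image"]])[...,::-1],(480,600)))
E
```

```text
{'time_s': 0.0, 'qpos': array([-74.42142596,  18.43994146,  -4.01627441,  83.17414497,
         1.29480854,  78.53995466,  -3.26041118]), 'joint_velocities': array([-0.00506303,  0.05444539,  0.041268  ,  0.06387897, -0.00937628,
       -0.01904519, -0.0423743 ]), 'effort': array([-4.48854435e-04, -4.91285455e+01, -4.04097615e-01, -3.12529778e+01,
       -6.39441842e-02,  4.39861254e-02,  1.96945653e-04]), 'tool_pos': array([0.16560445, 0.62791176, 0.18275831]), 'tool_rot': array([-1.79891193e+02,  5.24242073e-03,  1.65231419e+02]), 'force': array([-0.16303941, -0.43239157,  0.09502086]), 'wrist_torque': array([-0.03316732, -0.00214826,  0.01739505]), 'grip_width': 0.08691142124222678} -0.0187
[[481.79626836   0.         324.72544374]
 [  0.         481.79626836 196.86467632]
 [  0.           0.           1.        ]] [[ 0.01351805  0.99905194 -0.04138212  0.46334622]
 [-0.99988844  0.01324318 -0.00690899 -0.03084571]
 [-0.00635441  0.0414709   0.99911951  1.40123193]
 [ 0.          0.          0.          1.        ]] {'range_z', 'mtx', 'camera_from_world', 'image'}
[[361.15250287   0.         317.76573453]
 [  0.         361.15250287 196.42695097]
 [  0.           0.           1.        ]] [[-0.5382581  -0.48990469  0.68576353  1.06386756]
 [ 0.84260624 -0.3293477   0.42608077  0.32550347]
 [ 0.01711567  0.80717005  0.59007081  0.57794122]
 [ 0.          0.          0.          1.        ]] {'range_z', 'mtx', 'camera_from_world', 'image'}
```

View pics/t0.png

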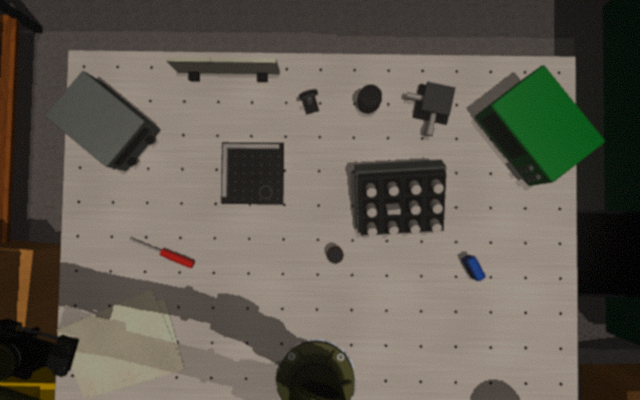

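View pics/s0.png

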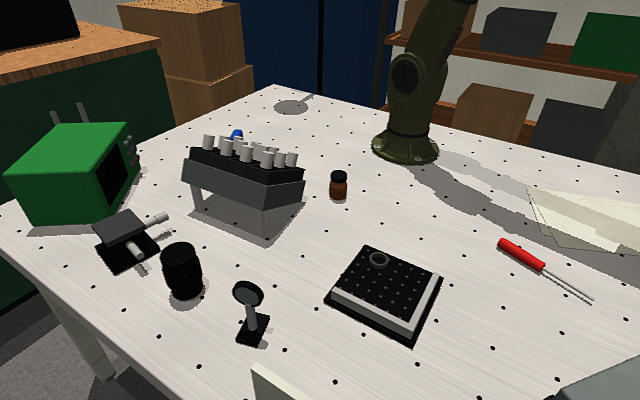

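The top view shows the tabbed module at about (393,211), in the crate's middle row. The plate is at (253,173) with its stops on the upper and left sides, the ring is at (265,191) and the jar at (334,254). The tool can't be tilted, so I'll grip the tab across its level y. I'll let the module pivot upright in the grip when I set it down.

```bash
cat > m.py <<'E'
from h import *
d=np.load("t0.npz");W=d["W"];im=d["im"];g=im.min(2)
def blobs(m,a0,a1):
    n,l,s,c=cv2.connectedComponentsWithStats(m.astype(np.uint8));return [(i,l==i,c[i],s[i,4]) for i in range(1,n) if a0<=s[i,4]<=a1]
roi=np.zeros_like(g,bool);roi[175:238,355:446]=1
print("crate bright blobs: px, area, bright-top median pos")
for i,m,c,a in blobs(roi&(g>110)&(W[...,2]>.08),15,400):
    p=W[m];hi=p[p[:,2]>np.nanpercentile(p[:,2],60)]
    print(c.round(1),a,np.nanmean(p,0).round(4),np.nanmean(hi,0).round(4))
# plate: depth classes
roi[:]=0;roi[138:210,216:290]=1
z=W[...,2]
for nm,lo,hi in(("stop",.028,.045),("plate",.006,.018)):
    m=roi&(z>lo)&(z<hi);p=W[m];r=cv2.minAreaRect(p[:,:2].astype(np.float32));print(nm,m.sum(),np.median(p[:,2]).round(4),r)
m=roi&(g>110)&(z>.025);p=W[m];print("bright stop",m.sum(),cv2.minAreaRect(p[:,:2].astype(np.float32)),np.median(p[:,2]))
for i,m,c,a in blobs(m,20,2000):print(c,a)
roi[:]=0;roi[240:268,320:348]=1;m=roi&(z>.055);print("jar",W[m].mean(0),m.sum())
cv2.imwrite("pics/c1.png",cv2.resize(np.hstack([im[135:240,210:300],im[150:255,345:455]])[...,::-1],None,fx=4,fy=4,interpolation=cv2.INTER_NEAREST))
E
python3 m.py
```

```text
crate bright blobs: px, area, bright-top median pos
[438.2 188.2] 47 [ 0.5394 -0.3087  0.1848] [ 0.5425 -0.3096  0.1881]
[393.5 190.7] 45 [ 0.5316 -0.196   0.1847] [ 0.535  -0.196   0.1883]
[416.1 189.2] 44 [ 0.5361 -0.2528  0.1852] [ 0.5387 -0.252   0.1882]
[371.3 192.1] 45 [ 0.5274 -0.14    0.184 ] [ 0.53   -0.1404  0.1868]
[437.3 208.4] 45 [ 0.489  -0.3123  0.1598] [ 0.4926 -0.3124  0.1632]
[415.4 209.8] 43 [ 0.4844 -0.2561  0.1598] [ 0.4882 -0.2556  0.1631]
[371.6 212. ] 45 [ 0.4773 -0.1434  0.1598] [ 0.4806 -0.1428  0.1635]
[394.4 211.4] 28 [ 0.4796 -0.2015  0.1638] [ 0.48   -0.2027  0.1663]
[436.7 228. ] 41 [ 0.4381 -0.3166  0.135 ] [ 0.4415 -0.3156  0.1378]
[393.6 230.8] 46 [ 0.4291 -0.2037  0.1349] [ 0.4331 -0.204   0.1383]
[414.9 229.6] 47 [ 0.4332 -0.2596  0.1348] [ 0.4359 -0.258   0.1378]
[372.  232.1] 45 [ 0.425  -0.1472  0.1348] [ 0.4289 -0.1477  0.1387]
stop 486 0.035 ((0.5954732298851013, 0.19341006875038147), (0.15235577523708344, 0.16079653799533844), 0.5485117435455322)
plate 3086 0.0115 ((0.5806645154953003, 0.19359193742275238), (0.19521281123161316, 0.20381276309490204), 0.7777161598205566)
bright stop 84 ((0.6208421587944031, 0.21669358015060425), (0.07352827489376068, 0.20317929983139038), 43.390846252441406) 0.03579993732769693
[259.70454545 145.61363636] 44
[223.69565217 178.04347826] 23
jar [ 0.3589517  -0.05105999  0.06965919] 193
```

View pics/c1.png

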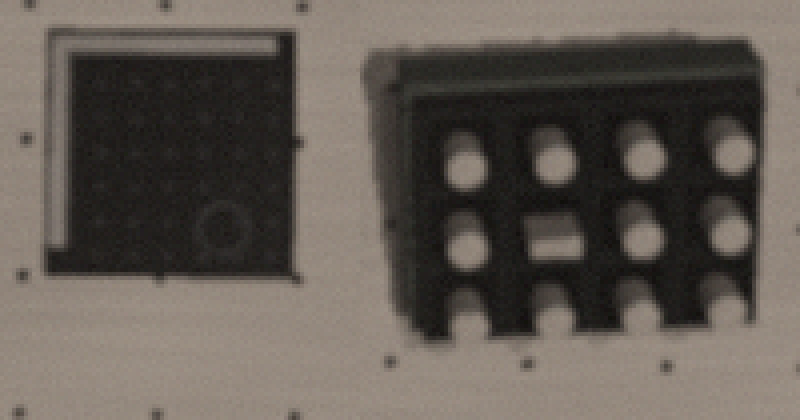

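```bash
cat >> h.py <<'E'
from scipy.spatial.transform import Rotation as Ro
def to(targets,base=None):
    """targets: list of (x,y,z,yaw deg) world TCP -> shifts in tool axes from measured pose"""
    o=readout.get_obs();R=Ro.from_euler("xyz",o["tool_rot"],degrees=True).as_matrix()
    print("t",round(o["time_s"],2),"pos",o["tool_pos"].round(4),"rot",o["tool_rot"].round(2),"F",o["force"].round(1),"T",o["wrist_torque"].round(2),"w",round(o["grip_width"],4))
    for x,y,z,yaw in targets:
        dy=(yaw-o["tool_rot"][2]+180)%360-180
        print((R.T@(np.array([x,y,z])-o["tool_pos"])).round(4),"turn",round(-np.radians(dy),4))
E
python3 - <<'E'
from h import *
d=np.load("t0.npz");W=d["W"];z=W[...,2]
roi=np.zeros(z.shape,bool);roi[138:210,216:290]=1
m=roi&(z>.030)&(z<.042);p=W[m]
X,Y=p[:,0],p[:,1]
a=(X>X.max()-.02)&(Y<Y.max()-.025);b=(Y>Y.max()-.02)&(X<X.max()-.025)
for nm,q,i,j in(("x bar",p[a],0,1),("y bar",p[b],1,0)):
    f=np.polyfit(q[:,j],q[:,i],1);print(nm,len(q),f,np.degrees(np.arctan(f[0])),"width",np.ptp(q[:,i]-np.polyval(f,q[:,j])),"range",q[:,j].min(),q[:,j].max(),q[:,2].mean())
    if nm[0]=="x":fx=f
    else:fy=f
A=np.array([[1,-fx[0]],[-fy[0],1]]);c=np.linalg.solve(A,[fx[1]-.006,fy[1]-.006]);print("corner",c)
to([(.47,.35,.32,-176),(.485,-.2,.32,-176)])
E
```

```text
x bar 208 [0.00401167 0.66392576] 0.22985060133522997 width 0.013522808263951802 range 0.11365569136492804 0.24883114537217205 0.035211796579156844
y bar 200 [0.01287969 0.25916053] 0.7379109868116723 width 0.013827082496478127 range 0.5185792787692539 0.6443881090769525 0.035154758510969254
corner [0.6589754  0.26164793]
t 0.1 pos [0.1656 0.628  0.1829] rot [-1.7990e+02  1.0000e-02  1.6523e+02] F [ 0.8 -0.1 -0.4] T [0.01 0.02 0.03] w 0.087
[-0.3652 -0.1914 -0.1368] turn -0.3276
[-0.5199 -0.7194 -0.1358] turn -0.3276
```

Emit:
servo_tool([
  [[0.046,0,0,-0.12,0],[0.046,0,0,-0.137,0],[0.046,0,0,-0.137,0],[0.046,-0.365,-0.191,-0.137,-0.327],[0.046,-0.365,-0.191,-0.137,-0.327],[0.046,-0.365,-0.191,-0.137,-0.327],[0.046,-0.365,-0.191,-0.137,-0.327],[0.046,-0.365,-0.191,-0.137,-0.327],[0.046,-0.365,-0.191,-0.137,-0.327],[0.046,-0.365,-0.191,-0.137,-0.327],[0.046,-0.365,-0.191,-0.137,-0.327],[0.046,-0.365,-0.191,-0.137,-0.327]],
], force=50)

```text
time_s: 1.1
tool_pos: [0.4427, 0.3744, 0.319]
tool_rot: [-179.9, -0.0, -176.0]
force: [1.1, 0.7, 0.2]
grip_width: 0.0459
```

```bash
python3 -c "
from h import *
to([(.485,-.2,.32,-176)])"
```

```text
t 1.1 pos [0.4427 0.3744 0.319 ] rot [-1.7989e+02 -4.0000e-02 -1.7603e+02] F [1.1 0.7 0.2] T [ 0.05 -0.03  0.03] w 0.0459
[-2.40e-03 -5.76e-01  1.00e-04] turn -0.0006
```

Emit:
servo_tool([
  [[0.046,-0.002,-0.576,0,0],[0.046,-0.002,-0.576,0,0],[0.046,-0.002,-0.576,0,0],[0.046,-0.002,-0.576,0,0],[0.046,-0.002,-0.576,0,0],[0.046,-0.002,-0.576,0,0],[0.046,-0.002,-0.576,0,0],[0.046,-0.002,-0.576,0,0],[0.046,-0.002,-0.576,0,0],[0.046,-0.002,-0.576,0,0],[0.046,-0.002,-0.576,0,0],[0.046,-0.002,-0.576,0,0]],
])

```text
time_s: 2.1
tool_pos: [0.4783, -0.1244, 0.3198]
tool_rot: [-179.9, -0.0, -176.0]
force: [1.3, 0.4, -0.1]
grip_width: 0.0462
```

```bash
python3 -c "
from h import *
to([(.485,-.2,.22,-176.04)])"
```

```text
t 2.1 pos [ 0.4783 -0.1244  0.3198] rot [-1.7993e+02 -3.0000e-02 -1.7602e+02] F [ 1.3  0.4 -0.1] T [ 0.08 -0.08  0.  ] w 0.0462
[-0.0015 -0.0758  0.0999] turn 0.0004
```

Emit:
servo_tool([
  [[0.046,-0.0015,-0.04,0,0],[0.046,-0.0015,-0.076,0.02,0],[0.046,-0.0015,-0.076,0.05,0],[0.046,-0.0015,-0.076,0.08,0],[0.046,-0.0015,-0.076,0.1,0],[0.046,-0.0015,-0.076,0.1,0],[0.046,-0.0015,-0.076,0.1,0]],
])

```text
time_s: 2.68
tool_pos: [0.4842, -0.2, 0.2193]
tool_rot: [-180.0, -0.2, -176.0]
force: [0.7, 0.0, 0.7]
grip_width: 0.0457
```

```bash
python3 -c "
from h import *
to([(.485,-.2,.15,-176.04),(.485,-.2,.132,-176.04)])
c,W=snap('scene','s1');T=c['camera_from_world'];K=c['mtx']
for P in [(.4795,-.2005,.1636),(.485,-.2,.22)]:
    q=T@np.r_[P,1];print(K[0,2]+K[0,0]*q[0]/-q[2],K[1,2]+K[1,1]*-q[1]/-q[2])
cv2.imwrite('pics/s1c.png',cv2.resize(c['image'][60:240,160:360,::-1],None,fx=3,fy=3))"
```

```text
t 2.68 pos [ 0.4842 -0.2     0.2193] rot [-1.7995e+02 -1.6000e-01 -1.7602e+02] F [0.7 0.  0.7] T [ 0.07  0.06 -0.02] w 0.0457
[-0.001  -0.      0.0693] turn 0.0003
[-0.001  -0.      0.0873] turn 0.0003
261.36504954131095 144.46568219374421
258.15607532784287 123.6204495031468
```

View pics/s1c.png

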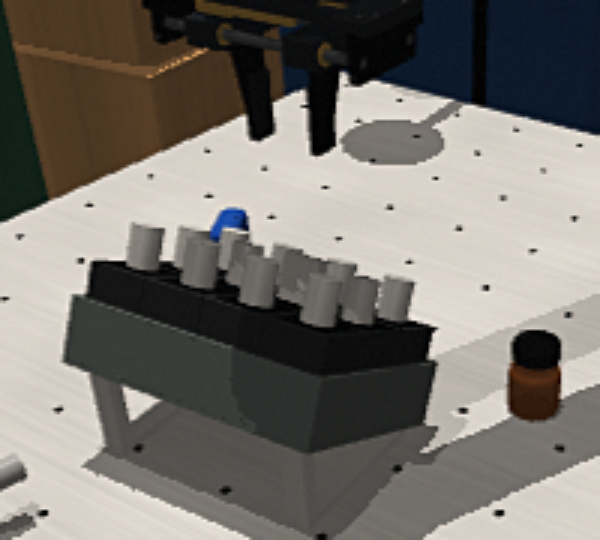

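```bash
python3 -c "
from h import *
W=np.load('s1.npz')['W']
for u,v in [(247,105),(247,103),(246,100),(267,110),(266,107),(265,103)]: print(u,v,W[v,u].round(4))
m=(W[...,2]>.2)&(abs(W[...,0]-.48)<.1)&(abs(W[...,1]+.2)<.1)&(W[...,2]<.3)
p=W[m];print(len(p),p[:,2].min());
for a in np.arange(.2,.3,.01):
  q=p[(p[:,2]>a)&(p[:,2]<a+.01)]
  if len(q):print(round(a,2),len(q),q.min(0).round(3),q.max(0).round(3))
c,W=snap('top','t1')
cv2.imwrite('pics/t1c.png',cv2.resize(c['image'][150:250,340:460,::-1],None,fx=5,fy=5))
"
```

```text
247 105 [ 0.491  -0.2232  0.2615]
247 103 [ 0.4924 -0.2212  0.2671]
246 100 [ 0.4929 -0.2228  0.2738]
267 110 [ 0.4883 -0.1678  0.262 ]
266 107 [ 0.4907 -0.168   0.2696]
265 103 [ 0.4946 -0.1666  0.2802]
326 0.2586550676214163
0.25 6 [ 0.476 -0.224  0.259] [ 0.492 -0.17   0.26 ]
0.26 77 [ 0.471 -0.231  0.26 ] [ 0.499 -0.167  0.27 ]
0.27 78 [ 0.47  -0.231  0.27 ] [ 0.499 -0.167  0.28 ]
0.28 77 [ 0.471 -0.232  0.28 ] [ 0.498 -0.165  0.29 ]
0.29 88 [ 0.473 -0.235  0.29 ] [ 0.5   -0.162  0.3  ]
```

View pics/t1c.png

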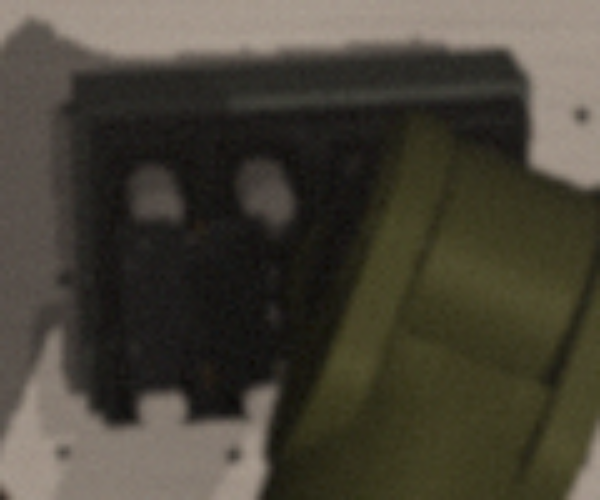

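```bash
python3 -c "
from h import *
to([(.485,-.2,.15,-176.04)])
c,W=snap('scene','s2')
m=(W[...,2]>.2)&(abs(W[...,0]-.48)<.1)&(abs(W[...,1]+.2)<.1)&(W[...,2]<.3)
p=W[m];print(len(p),np.sort(p[:,2])[:8]);q=p[p[:,2]<.27];print(q.min(0),q.max(0))
to([(.485,-.2,.15,-176.04)])
m=(W[...,2]>.1)&(abs(W[...,0]-.48)<.1)&(abs(W[...,1]+.2)<.1)&(W[...,2]<.21);print('crate max z',np.nanmax(W[m][:,2]))
"
```

```text
t 2.78 pos [ 0.4859 -0.2004  0.2215] rot [-1.7989e+02  9.0000e-02 -1.7600e+02] F [ 0.2 -0.   0.3] T [0.03 0.01 0.01] w 0.0459
[0.0009 0.0006 0.0715] turn 0.0006
305 [0.26060051 0.26071339 0.26091079 0.26141198 0.26149458 0.26157574
 0.2616477  0.26181356]
[ 0.47409121 -0.23241386  0.26060051] [ 0.50006485 -0.16715023  0.26999391]
t 2.83 pos [ 0.4861 -0.2005  0.2217] rot [-1.7988e+02  1.3000e-01 -1.7600e+02] F [-0.3  0.2 -0.1] T [ 0.01  0.01 -0.02] w 0.0459
[0.0012 0.0007 0.0717] turn 0.0007
crate max z 0.19156863051587159
```

The camera puts the fingertips at z≈0.260, but the reported TCP is 0.222. x and y agree. The plan's depth is safe either way, so I'll descend to it and close as a test.

Emit:
servo_tool([
  [[0.046,0.001,0.0007,0.03,0],[0.046,0.001,0.0007,0.055,0],[0.046,0.001,0.0007,0.07,0],[0.046,0.001,0.0007,0.08,0],[0.046,0.001,0.0007,0.088,0],[0.046,0.001,0.0007,0.09,0],[0.046,0.001,0.0007,0.09,0],[0.02,0.001,0.0007,0.09,0],[0.02,0.001,0.0007,0.09,0],[0.02,0.001,0.0007,0.09,0],[0.02,0.001,0.0007,0.09,0],[0.02,0.001,0.0007,0.09,0]],
], force=15)

```text
time_s: 3.83
tool_pos: [0.4855, -0.2001, 0.1321]
tool_rot: [-179.9, 0.2, -176.0]
force: [-0.2, -0.9, 0.4]
grip_width: 0.0234
```

```bash
python3 -c "
from h import *
to([(.485,-.2,.132,-176.04),(.485,-.2,.093,-176.04)])
c,W=snap('scene','s3')
cv2.imwrite('pics/s3c.png',cv2.resize(c['image'][90:190,200:320,::-1],None,fx=5,fy=5))
"
```

```text
t 3.83 pos [ 0.4855 -0.2001  0.1321] rot [-1.7988e+02  1.6000e-01 -1.7600e+02] F [-0.2 -0.9  0.4] T [ 0.06  0.04 -0.01] w 0.0234
[0.0005 0.0001 0.0001] turn 0.0007
[0.0006 0.0002 0.0391] turn 0.0007
```

View pics/s3c.png

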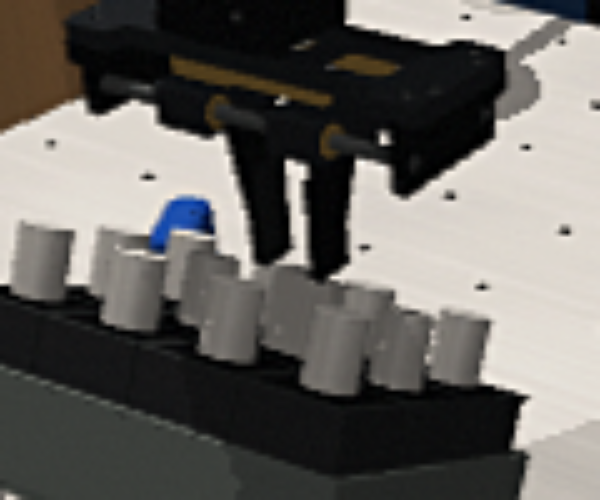

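The test shows the fingers above the tab with the jaws free at 23 mm. The true fingertips are therefore about 38 mm higher than the reported TCP. I'll reopen, go down to a reported z of 0.096 and close.

Emit:
servo_tool([
  [[0.046,0.0005,0,0,0],[0.046,0.0005,0,0,0],[0.046,0.0005,0,0,0],[0.046,0.0005,0,0.01,0],[0.046,0.0005,0,0.018,0],[0.046,0.0005,0,0.025,0],[0.046,0.0005,0,0.031,0],[0.046,0.0005,0,0.036,0],[0.046,0.0005,0,0.036,0],[0.046,0.0005,0,0.036,0],[0.046,0.0005,0,0.036,0]],
])

```text
time_s: 4.8
tool_pos: [0.4852, -0.2003, 0.0961]
tool_rot: [-179.9, 0.2, -176.0]
force: [-0.3, 0.5, 0.6]
grip_width: 0.0461
```

Emit:
servo_tool([
  [[0.02,0,0,0,0],[0.02,0,0,0,0],[0.02,0,0,0,0],[0.02,0,0,0,0],[0.02,0,0,0,0]],
], force=15)

```text
time_s: 5.22
tool_pos: [0.4851, -0.1991, 0.0963]
tool_rot: [-180.0, 0.1, -176.0]
force: [-3.0, 4.8, 4.2]
grip_width: 0.0341
```

```bash
python3 -c "
from h import *
o=readout.get_obs();p=o['tool_pos'];z=np.array([-.437,-.030,.899])
to([(*(p+z*s),-176.04) for s in (.03,.06,.09)])"
```

```text
t 5.22 pos [ 0.4851 -0.1991  0.0963] rot [-1.7997e+02  1.5000e-01 -1.7596e+02] F [-3.   4.8  4.2] T [0.94 0.51 0.1 ] w 0.0341
[ 0.0131  0.     -0.027 ] turn 0.0015
[ 0.0261  0.     -0.054 ] turn 0.0015
[ 0.0392  0.     -0.081 ] turn 0.0015
```

Emit:
servo_tool([
  [[0.02,0,0,0,0],[0.02,0,0,0,0],[0.02,0.0013,0,-0.0027,0],[0.02,0.0026,0,-0.0054,0],[0.02,0.0044,0,-0.009,0],[0.02,0.0061,0,-0.0126,0],[0.02,0.0078,0,-0.0162,0],[0.02,0.0096,0,-0.0198,0],[0.02,0.0113,0,-0.0234,0],[0.02,0.0131,0,-0.027,0]],
], force=45)

```text
time_s: 6.05
tool_pos: [0.4715, -0.2002, 0.1236]
tool_rot: [-180.0, 0.1, -176.0]
force: [1.2, 1.5, -4.8]
grip_width: 0.0337
```

```bash
python3 -c "
from h import *
p=np.array([.4851,-.1991,.0963]);z=np.array([-.437,-.030,.899])
to([(*(p+z*s),-176) for s in (.03,.06,.09,.12)])"
```

```text
t 6.05 pos [ 0.4715 -0.2002  0.1236] rot [-1.7997e+02  1.3000e-01 -1.7597e+02] F [ 1.2  1.5 -4.8] T [ 0.36 -0.02  0.07] w 0.0337
[-0.0005  0.0002  0.0004] turn 0.0006
[ 0.0126  0.0002 -0.0266] turn 0.0006
[ 0.0257  0.0002 -0.0536] turn 0.0006
[ 0.0388  0.0002 -0.0806] turn 0.0006
```

Force is only about 5 N and the module is coming out well, so I'll carry on.

Emit:
servo_tool([
  [[0.02,0.0025,0,-0.0055,0],[0.02,0.006,0,-0.0127,0],[0.02,0.0095,0,-0.02,0],[0.02,0.0132,0,-0.0277,0],[0.02,0.017,0,-0.0356,0],[0.02,0.0208,0,-0.0435,0],[0.02,0.0245,0,-0.0512,0],[0.02,0.0282,0,-0.0588,0],[0.02,0.032,0,-0.0667,0],[0.02,0.0357,0,-0.0744,0],[0.02,0.0388,0,-0.0806,0],[0.02,0.0388,0,-0.0806,0]],
])

```text
time_s: 7.05
tool_pos: [0.4329, -0.2035, 0.2057]
tool_rot: [-180.0, 0.3, -176.0]
force: [0.3, -0.6, -3.0]
grip_width: 0.0334
```

Emit:
servo_tool([
  [[0.02,0,0,-0.02,0],[0.02,0,0,-0.04,0],[0.02,0,0,-0.06,0],[0.02,0,0,-0.06,0]],
])

```text
time_s: 7.38
tool_pos: [0.4347, -0.2041, 0.2692]
tool_rot: [-179.9, 0.6, -176.0]
force: [1.9, -0.3, -3.9]
grip_width: 0.0335
```

```bash
python3 -c "
from h import *
to([(.47,.12,.28,180.25),(.58,.19,.28,180.25)])
c,W=snap('scene','s4')
cv2.imwrite('pics/s4c.png',cv2.resize(c['image'][40:240,160:380,::-1],None,fx=3,fy=3))
"
```

```text
t 7.38 pos [ 0.4347 -0.2041  0.2692] rot [-179.86    0.61 -175.99] F [ 1.9 -0.3 -3.9] T [-0.09 -0.07  0.02] w 0.0335
[-0.0579  0.3208 -0.011 ] turn 0.0656
[-0.1726  0.383  -0.0099] turn 0.0656
```

View pics/s4c.png

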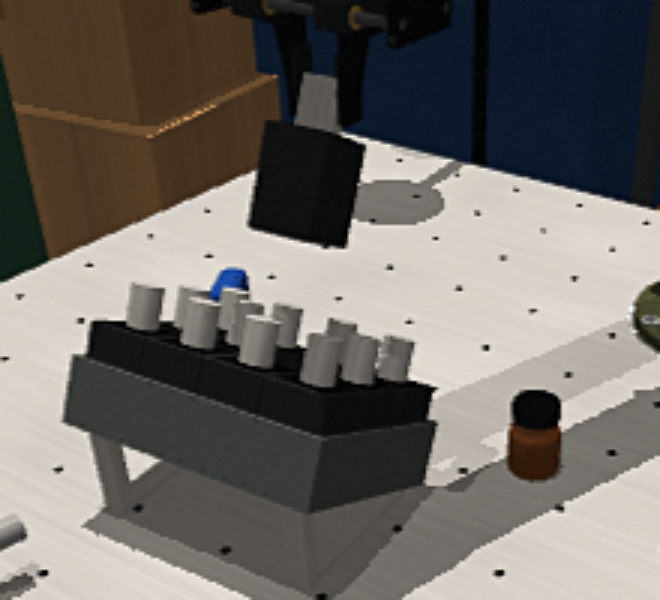

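The module is out with its tilt kept, at about (305,185) in the crop, and the others are still in the crate. Next I'll carry it over the plate.

Emit:
servo_tool([
  [[0.02,-0.005,0.02,0,0],[0.02,-0.015,0.05,0,0.01],[0.02,-0.03,0.08,0,0.02],[0.02,-0.045,0.115,0,0.03],[0.02,-0.06,0.15,0,0.04],[0.02,-0.08,0.19,0,0.05],[0.02,-0.1,0.23,0,0.06],[0.02,-0.12,0.27,0,0.0656],[0.02,-0.135,0.31,0,0.0656],[0.02,-0.145,0.35,0,0.0656],[0.02,-0.152,0.375,0,0.0656],[0.02,-0.153,0.388,0,0.0656]],
])

```text
time_s: 8.43
tool_pos: [0.558, 0.2018, 0.2637]
tool_rot: [180.0, 0.2, -179.3]
force: [-1.2, 1.2, -4.7]
grip_width: 0.0333
```

Emit:
servo_tool([
  [[0.02,0,0,0,0],[0.02,0,0,0,0]],
])

```text
time_s: 8.6
tool_pos: [0.5564, 0.2032, 0.2606]
tool_rot: [-179.9, -0.0, -179.1]
force: [0.1, -0.5, -4.3]
grip_width: 0.0337
```

```bash
cat > face.py <<'E'
from h import *
def planes(f):
    """RANSAC-free: normals of the dark block via local depth gradients, clustered"""
    c,W=snap('scene',f);p0=readout.get_obs()['tool_pos'];g=c['image'].max(2)
    m=(np.linalg.norm(W[...,:2]-p0[:2],axis=2)<.1)&(W[...,2]<p0[2]+.03)&(W[...,2]>max(.045,p0[2]-.12))&(g<90)
    k=3;du=np.roll(W,-k,1)-np.roll(W,k,1);dv=np.roll(W,-k,0)-np.roll(W,k,0)
    n=np.cross(dv,du);n/=np.linalg.norm(n,axis=2,keepdims=True)
    m=m&np.isfinite(n).all(2)
    n=np.where(n[...,:1]*0+((n@c['camera_from_world'][:3,:3].T)[...,2:]<0),-n,n)
    for a,nm in((0,'+x face'),(1,'+y face')):
        s=m&(n[...,a]>.75);P=W[s]
        if len(P)<25:print(nm,len(P));continue
        for _ in range(4):
            cen=np.median(P,0);v=np.linalg.svd(P-P.mean(0))[2][2];v*=np.sign(v[a]);r=(P-P.mean(0))@v;P=P[abs(r)<max(.0015,2*r.std())]
        print(nm,len(P),'n',v.round(3),'cen',P.mean(0).round(4),'rms',r.std().round(4),'zrange',P[:,2].min().round(3),P[:,2].max().round(3), 'tilt',np.degrees(np.arcsin(v[2])).round(1),'yaw',np.degrees(np.arctan2(v[1],v[0]) if a==0 else np.arctan2(-v[0],v[1])).round(2))
    return c,W
E
python3 -c "
from face import *
to([(.56,.195,.15,180.25)])
planes('s5')
W=np.load('t0.npz')['W'];im=np.load('t0.npz')['im']
r=np.s_[178:205,250:280];z=W[r][...,2];q=W[r][(z>.0175)&(z<.027)];print('ring',len(q),q.mean(0))
"
```

```text
t 8.6 pos [0.5564 0.2032 0.2606] rot [-1.7991e+02 -5.0000e-02 -1.7907e+02] F [ 0.1 -0.5 -4.3] T [ 0.04  0.21 -0.03] w 0.0337
[-0.0035 -0.0081  0.1106] turn 0.0119
+x face 1045 n [0.901 0.015 0.434] cen [0.6135 0.2063 0.2645] rms 0.0008 zrange 0.237 0.291 tilt 25.7 yaw 0.98
+y face 405 n [0.703 0.571 0.423] cen [0.5973 0.2207 0.2599] rms 0.0138 zrange 0.213 0.291 tilt 25.0 yaw -50.94
ring 90 [0.53540391 0.15121982 0.0222497 ]
```

Emit:
servo_tool([
  [[0.02,-0.006,0,0.025,0.012],[0.02,-0.012,0.002,0.055,0.012],[0.02,-0.012,0.002,0.085,0.012],[0.02,-0.012,0.002,0.115,0.012],[0.02,-0.012,0.002,0.14,0.012],[0.02,-0.012,0.002,0.16,0.012],[0.02,-0.012,0.002,0.175,0.012],[0.02,-0.012,0.002,0.183,0.012],[0.02,-0.012,0.002,0.186,0.012],[0.02,-0.012,0.002,0.186,0.012],[0.02,-0.012,0.002,0.186,0.012]],
])

```text
time_s: 9.57
tool_pos: [0.5701, 0.2019, 0.0767]
tool_rot: [-179.9, 0.1, 180.0]
force: [-0.5, -0.6, -3.9]
grip_width: 0.0332
```

```bash
python3 -c "
from face import *
to([(.5685,.205,.0627,180.25)])
planes('s6')"
```

```text
t 9.57 pos [0.5701 0.2019 0.0767] rot [-1.7990e+02  1.3000e-01  1.7999e+02] F [-0.5 -0.6 -3.9] T [ 0.04  0.12 -0.01] w 0.0332
[0.0016 0.0031 0.014 ] turn -0.0046
+x face 747 n [0.898 0.001 0.44 ] cen [0.6286 0.2038 0.0778] rms 0.0009 zrange 0.049 0.107 tilt 26.1 yaw 0.07
+y face 261 n [0.535 0.337 0.775] cen [0.6111 0.215  0.081 ] rms 0.0103 zrange 0.046 0.107 tilt 50.8 yaw -57.76
```

Emit:
servo_tool([
  [[0.02,0.0015,0.003,0.003,0],[0.02,0.0015,0.003,0.006,0],[0.02,0.0015,0.003,0.008,0],[0.02,0.0015,0.003,0.009,0],[0.02,0.0015,0.003,0.01,0],[0.02,0.0015,0.003,0.011,0],[0.02,0.0015,0.003,0.012,0],[0.02,0.0015,0.003,0.013,0],[0.02,0.0015,0.003,0.014,0],[0.02,0.0015,0.003,0.014,0]],
])

```text
time_s: 10.45
tool_pos: [0.5692, 0.2054, 0.0645]
tool_rot: [-180.0, 0.2, -180.0]
force: [-2.8, 0.0, 4.9]
grip_width: 0.0339
```

Edge contact at about 9 N. I'll ease the grip and drag +x so the module rolls upright.

Emit:
servo_tool([
  [[0.02,0,0,0,0],[0.02,0,0,0,0],[0.02,-0.002,0,0,0],[0.02,-0.004,0,0,0],[0.02,-0.006,0,0,0],[0.02,-0.008,0,0,0],[0.02,-0.01,0,0,0],[0.02,-0.012,0,0,0],[0.02,-0.012,0,0,0]],
], force=10)

```text
time_s: 11.2
tool_pos: [0.5831, 0.2058, 0.0658]
tool_rot: [180.0, 0.4, 180.0]
force: [0.2, 0.1, 5.2]
grip_width: 0.0336
```

```bash
python3 -c "
from face import *
to([(.6,.205,.0645,180.25)])
planes('s7')"
```

```text
t 11.2 pos [0.5831 0.2058 0.0658] rot [179.98   0.38 179.99] F [0.2 0.1 5.2] T [ 0.02  0.12 -0.01] w 0.0336
[-0.0169 -0.0008  0.0015] turn -0.0045
+x face 610 n [ 0.953 -0.002  0.302] cen [0.6295 0.2071 0.0706] rms 0.0008 zrange 0.045 0.096 tilt 17.6 yaw -0.13
+y face 203 n [0.523 0.334 0.784] cen [0.6118 0.2205 0.0739] rms 0.0096 zrange 0.045 0.096 tilt 51.7 yaw -57.44
```

Emit:
servo_tool([
  [[0.02,-0.0025,0,0,0],[0.02,-0.005,0,0,0],[0.02,-0.0075,0,0,0],[0.02,-0.01,0,0,0],[0.02,-0.0125,0,0.0005,0],[0.02,-0.015,0,0.001,0],[0.02,-0.0175,0,0.001,0],[0.02,-0.02,0,0.0015,0],[0.02,-0.0225,0,0.0015,0],[0.02,-0.025,0,0.002,0],[0.02,-0.027,0,0.0025,0],[0.02,-0.027,0,0.0025,0]],
])

```text
time_s: 12.25
tool_pos: [0.6103, 0.2058, 0.0632]
tool_rot: [180.0, 0.4, 180.0]
force: [0.2, 0.4, 0.2]
grip_width: 0.034
```

```bash
python3 -c "
from face import *
to([(.62,.205,.0645,180.25)])
planes('s8')"
```

```text
t 12.25 pos [0.6103 0.2058 0.0632] rot [179.99   0.38 179.99] F [0.2 0.4 0.2] T [ 0.13 -0.04  0.  ] w 0.034
[-0.0097 -0.0008 -0.0012] turn -0.0046
+x face 469 n [0.999 0.001 0.039] cen [0.6428 0.2075 0.0696] rms 0.0007 zrange 0.045 0.093 tilt 2.2 yaw 0.03
+y face 168 n [0.517 0.441 0.734] cen [0.6244 0.2232 0.0742] rms 0.0099 zrange 0.045 0.093 tilt 47.2 yaw -49.5
```

Emit:
servo_tool([
  [[0.02,-0.0015,0,0.0005,0],[0.02,-0.003,0,0.001,0],[0.02,-0.0045,0,0.0015,0],[0.02,-0.0055,0,0.002,0],[0.02,-0.006,0,0.0025,0],[0.02,-0.006,0,0.003,0],[0.02,-0.006,0,0.003,0]],
])

```text
time_s: 12.88
tool_pos: [0.6164, 0.2059, 0.0624]
tool_rot: [179.9, 0.4, 180.0]
force: [-4.1, -0.4, 10.8]
grip_width: 0.0339
```

```bash
python3 -c "
from face import *
to([(.631,.2336,.0645,180.25)])
planes('s9')"
```

```text
t 12.88 pos [0.6164 0.2059 0.0624] rot [179.94   0.4  179.99] F [-4.1 -0.4 10.8] T [-0.16  0.92  0.01] w 0.0339
[-0.0146  0.0277 -0.002 ] turn -0.0045
+x face 431 n [ 1.     0.001 -0.019] cen [0.6459 0.2072 0.0694] rms 0.0007 zrange 0.045 0.092 tilt -1.1 yaw 0.05
+y face 181 n [0.317 0.624 0.714] cen [0.6272 0.2267 0.0734] rms 0.012 zrange 0.045 0.092 tilt 45.6 yaw -26.95
```

Emit:
servo_tool([
  [[0.02,0,0,0,0],[0.02,-0.0015,0.003,0,-0.0045],[0.02,-0.003,0.006,0,-0.0045],[0.02,-0.0045,0.009,0,-0.0045],[0.02,-0.006,0.012,0,-0.0045],[0.02,-0.0075,0.015,0,-0.0045],[0.02,-0.009,0.018,0,-0.0045],[0.02,-0.01,0.021,0,-0.0045],[0.02,-0.01,0.0225,0,-0.0045],[0.02,-0.01,0.0225,0,-0.0045]],
])

```text
time_s: 13.77
tool_pos: [0.6277, 0.2242, 0.0641]
tool_rot: [-179.8, 0.5, -179.9]
force: [-3.1, -6.4, 10.9]
grip_width: 0.0376
```

```bash
python3 -c "
from face import *
to([(.631,.2336,.0645,180.25)])
planes('s10')"
```

```text
t 13.77 pos [0.6277 0.2242 0.0641] rot [-179.76    0.46 -179.87] F [-3.1 -6.4 10.9] T [-2.01  0.65 -0.11] w 0.0376
[-0.0033  0.0094 -0.0004] turn -0.002
+x face 415 n [ 0.992 -0.063 -0.107] cen [0.6504 0.2165 0.0702] rms 0.0006 zrange 0.045 0.094 tilt -6.1 yaw -3.63
+y face 89 n [0.996 0.032 0.078] cen [0.6486 0.2275 0.0757] rms 0.0057 zrange 0.046 0.094 tilt 4.5 yaw -88.17
```

The module stuck to the plate and tipped slightly: 6° about y, and the tab is skewed in the jaws. I'll back off, re-square the grip with more force, and from here on lift and hover instead of sliding.

Emit:
servo_tool([
  [[0.02,0.0015,-0.002,0,0],[0.02,0.003,-0.004,0,0],[0.02,0.0045,-0.006,0,0],[0.02,0.006,-0.008,0,0],[0.02,0.0075,-0.009,0,0],[0.02,0.009,-0.01,0,0],[0.02,0.01,-0.01,0,0],[0.02,0.01,-0.01,0,0]],
])

```text
time_s: 14.48
tool_pos: [0.6171, 0.2144, 0.0636]
tool_rot: [-179.8, 0.4, -179.8]
force: [0.1, -0.6, -3.7]
grip_width: 0.0346
```

```bash
python3 -c "
from face import *
to([(.631,.2336,.0645,180.25)])
planes('s11')"
```

```text
t 14.48 pos [0.6171 0.2144 0.0636] rot [-179.77    0.42 -179.84] F [ 0.1 -0.6 -3.7] T [ 0.04  0.06 -0.  ] w 0.0346
[-0.014   0.0191 -0.0009] turn -0.0016
+x face 424 n [ 0.997 -0.055 -0.047] cen [0.6435 0.2135 0.0704] rms 0.0006 zrange 0.045 0.094 tilt -2.7 yaw -3.18
+y face 178 n [ 0.789  0.599 -0.136] cen [0.6268 0.2324 0.0735] rms 0.0134 zrange 0.045 0.094 tilt -7.8 yaw -52.81
```

Emit:
servo_tool([
  [[0.02,0,0,0,0],[0.02,0,0,0,0],[0.02,0,0,-0.001,0],[0.02,0,0,-0.002,0],[0.02,0,0,-0.003,0],[0.02,0,0,-0.003,0]],
], force=45)

```text
time_s: 15.03
tool_pos: [0.6176, 0.2146, 0.0671]
tool_rot: [-179.8, 0.5, -179.8]
force: [-0.5, -0.2, -2.9]
grip_width: 0.0337
```

```bash
sed -i "s/s=m&(n\[...,a\]>.75)/s=m\&(n[...,a]>(.75 if a==0 else .85))/; s/k=3/k=2/" face.py; python3 -c "
from face import *
to([(.631,.2336,.0645,180.25)])
planes('s12')"
```

```text
t 15.03 pos [0.6176 0.2146 0.0671] rot [-179.79    0.47 -179.85] F [-0.5 -0.2 -2.9] T [0.03 0.02 0.02] w 0.0337
[-0.0134  0.019   0.0027] turn -0.0017
+x face 491 n [ 0.998 -0.046 -0.051] cen [0.6438 0.2138 0.0718] rms 0.0006 zrange 0.045 0.097 tilt -2.9 yaw -2.66
+y face 144 n [ 0.055  0.998 -0.033] cen [0.6218 0.2406 0.0729] rms 0.0003 zrange 0.046 0.097 tilt -1.9 yaw -3.18
```

Emit:
servo_tool([
  [[0.02,0,0,-0.002,-0.02],[0.02,-0.002,0.003,-0.002,-0.04],[0.02,-0.005,0.007,-0.002,-0.054],[0.02,-0.008,0.011,-0.002,-0.054],[0.02,-0.011,0.015,-0.002,-0.054],[0.02,-0.013,0.018,-0.002,-0.054],[0.02,-0.0145,0.019,-0.002,-0.054],[0.02,-0.0145,0.019,-0.002,-0.054],[0.02,-0.0145,0.019,-0.002,-0.054]],
])

```text
time_s: 15.83
tool_pos: [0.6319, 0.2334, 0.0688]
tool_rot: [-179.7, 0.4, -176.8]
force: [0.0, -0.7, -4.2]
grip_width: 0.0335
```

```bash
python3 -c "
from face import *
to([(.631,.2336,.0645,180.25)])
c,W=planes('s13')
z=W[...,2];p=W[np.isfinite(z)&(z>.018)&(z<.034)&(W[...,0]>.5)&(W[...,0]<.68)&(W[...,1]>.08)&(W[...,1]<.29)]
# inner faces are hidden from this camera; use stop tops
p=W[np.isfinite(z)&(z>.0325)&(z<.04)&(W[...,0]>.5)&(W[...,0]<.70)&(W[...,1]>.08)&(W[...,1]<.30)]
a=p[(p[:,1]<.2)&(p[:,0]>.64)];b=p[(p[:,0]<.59)&(p[:,1]>.24)]
for nm,q,i in(('x stop top',a,0),('y stop top',b,1)):print(nm,len(q),np.percentile(q[:,i],[1,5,50,95,99]).round(4))"
```

```text
t 15.83 pos [0.6319 0.2334 0.0688] rot [-179.74    0.43 -176.76] F [ 0.  -0.7 -4.2] T [0.01 0.02 0.  ] w 0.0335
[0.001  0.0003 0.0043] turn 0.0523
+x face 551 n [ 0.998  0.006 -0.055] cen [0.658  0.233  0.0722] rms 0.0006 zrange 0.045 0.099 tilt -3.2 yaw 0.35
+y face 123 n [0.748 0.486 0.451] cen [0.6437 0.25   0.0793] rms 0.0126 zrange 0.045 0.099 tilt 26.8 yaw -57.0
x stop top 311 [0.6598 0.6607 0.6674 0.6726 0.6733]
y stop top 187 [0.2621 0.2629 0.2685 0.274  0.2742]
```

Emit:
servo_tool([
  [[0.02,0,0,0.001,0],[0.02,0,0,0.002,0],[0.02,0,0,0.0027,0],[0.02,0,0,0.0034,0],[0.02,0,0,0.0041,0],[0.02,0,0,0.0048,0],[0.02,0,0,0.0055,0],[0.02,0,0,0.0055,0]],
])

```text
time_s: 16.55
tool_pos: [0.6318, 0.2332, 0.0632]
tool_rot: [-179.7, 0.4, -176.8]
force: [0.3, 0.8, -3.7]
grip_width: 0.0338
```

Emit:
servo_tool([
  [[0.02,0,0,0.0006,0],[0.02,0,0,0.0012,0],[0.02,0,0,0.0018,0],[0.02,0,0,0.0024,0],[0.02,0,0,0.003,0],[0.02,0,0,0.003,0]],
])

```text
time_s: 17.05
tool_pos: [0.6327, 0.2331, 0.0627]
tool_rot: [-179.8, 0.5, -176.8]
force: [-3.3, -2.1, 7.8]
grip_width: 0.0335
```

Emit:
servo_tool([
  [[0.02,0,0,0,0],[0.02,0.001,-0.0005,0,0],[0.02,0.002,-0.001,0,0],[0.02,0.003,-0.0015,0,0],[0.02,0.004,-0.002,0,0],[0.02,0.005,-0.0025,0.0005,0],[0.02,0.006,-0.003,0.001,0],[0.02,0.006,-0.003,0.001,0]],
], force=8)

```text
time_s: 17.72
tool_pos: [0.6267, 0.2297, 0.0615]
tool_rot: [-179.8, 0.5, -176.8]
force: [0.1, 0.1, -3.6]
grip_width: 0.0341
```

```bash
sed -i "s/for _ in range(4)/for _ in range(8)/;s/2\*r.std()/1.3*r.std()/" face.py; python3 -c "
from face import *
to([(.631,.2336,.0645,180.25)])
planes('s14')"
```

```text
t 17.72 pos [0.6267 0.2297 0.0615] rot [-179.78    0.51 -176.78] F [ 0.1  0.1 -3.6] T [ 0.11 -0.06  0.07] w 0.0341
[-0.0046  0.0036 -0.003 ] turn 0.0518
+x face 475 n [ 1.     0.019 -0.017] cen [0.6545 0.231  0.069 ] rms 0.0006 zrange 0.045 0.092 tilt -1.0 yaw 1.08
+y face 17 n [0.541 0.467 0.699] cen [0.6383 0.2416 0.0734] rms 0.001 zrange 0.05 0.09 tilt 44.4 yaw -49.21
```

Emit:
servo_tool([
  [[0.02,0,0,0.0004,0],[0.02,0.0005,0,0.0008,0],[0.02,0.001,0,0.0012,0],[0.02,0.0012,0,0.0016,0],[0.02,0.0012,0,0.002,0],[0.02,0.0012,0,0.0024,0],[0.02,0.0012,0,0.0024,0]],
], force=6)

```text
time_s: 18.35
tool_pos: [0.6265, 0.2293, 0.061]
tool_rot: [-179.8, 0.6, -176.8]
force: [-2.1, -2.6, 7.7]
grip_width: 0.0344
```

```bash
python3 -c "
from face import *
to([(.631,.2336,.0645,180.25)])
planes('s15')"
```

```text
t 18.35 pos [0.6265 0.2293 0.061 ] rot [-179.79    0.62 -176.82] F [-2.1 -2.6  7.7] T [-0.39  0.57 -0.09] w 0.0344
[-0.0048  0.004  -0.0034] turn 0.0512
+x face 482 n [ 1.     0.025 -0.007] cen [0.6543 0.2309 0.0687] rms 0.0006 zrange 0.045 0.091 tilt -0.4 yaw 1.41
+y face 16 n [0.518 0.535 0.667] cen [0.64   0.2439 0.0678] rms 0.0012 zrange 0.046 0.089 tilt 41.9 yaw -44.1
```

Standing flat, tilt −0.4° and yaw 1.4°. I'll release, square the tool yaw and regrip firmly.

Emit:
servo_tool([
  [[0.046,0,0,0,0],[0.046,0,0,-0.0005,0],[0.046,0,0,-0.001,0],[0.046,0,0,-0.001,0.025],[0.046,0,0,-0.001,0.049],[0.046,0,0,-0.001,0.049],[0.046,0,0,-0.001,0.049]],
])

```text
time_s: 18.98
tool_pos: [0.6264, 0.2293, 0.0618]
tool_rot: [-179.8, 0.6, -179.6]
force: [-0.2, -0.3, -0.5]
grip_width: 0.0458
```

```bash
python3 -c "
from face import *
to([(.631,.2336,.0645,180.25)])
c,W=planes('s16')
m=(W[...,2]>.1)&(W[...,2]<.14)&(abs(W[...,0]-.626)<.03)&(abs(W[...,1]-.23)<.03)&(c['image'].min(2)>70)
p=W[m];print('tab',len(p),p.min(0).round(4),p.max(0).round(4))
cv2.imwrite('pics/s16c.png',cv2.resize(c['image'][170:370,290:480,::-1],None,fx=3,fy=3))"
```

```text
t 18.98 pos [0.6264 0.2293 0.0618] rot [-179.81    0.62 -179.62] F [-0.2 -0.3 -0.5] T [-0.03  0.03  0.01] w 0.0458
[-0.0047  0.0042 -0.0027] turn 0.0023
+x face 493 n [ 1.     0.028 -0.002] cen [0.6537 0.2308 0.0688] rms 0.0006 zrange 0.045 0.091 tilt -0.1 yaw 1.62
+y face 13 n [-0.648  0.048  0.76 ] cen [0.642  0.2406 0.077 ] rms 0.0013 zrange 0.048 0.091 tilt 49.5 yaw 85.73
tab 403 [0.6181 0.2131 0.1002] [0.635  0.2464 0.1349]
```

View pics/s16c.png

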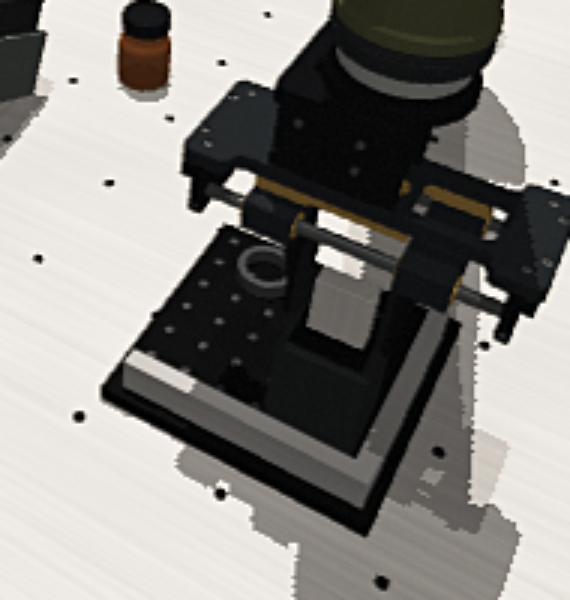

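The module stands upright by itself about 5 mm from both stops; the ring and jar look undisturbed.

Emit:
servo_tool([
  [[0.02,0,0.0005,0,0.002],[0.02,0,0.0005,0,0.002],[0.02,0,0.0005,0,0.002],[0.02,0,0.0005,0,0.002],[0.02,0,0.0005,-0.0005,0.002],[0.02,0,0.0005,-0.001,0.002],[0.02,0,0.0005,-0.001,0.002]],
], force=40)

```text
time_s: 19.62
tool_pos: [0.6258, 0.2297, 0.0621]
tool_rot: [-179.8, 0.5, -179.7]
force: [0.1, 0.1, -4.6]
grip_width: 0.0341
```

```bash
python3 -c "
from face import *
to([(.631,.2336,.0645,180.25)])
planes('s17')"
```

```text
t 19.62 pos [0.6258 0.2297 0.0621] rot [-179.79    0.55 -179.73] F [ 0.1  0.1 -4.6] T [-0.03 -0.01 -0.  ] w 0.0341
[-0.0053  0.0039 -0.0023] turn 0.0004
+x face 507 n [ 1.     0.022 -0.001] cen [0.6531 0.2311 0.069 ] rms 0.0006 zrange 0.045 0.092 tilt -0.1 yaw 1.27
+y face 19 n [0.643 0.421 0.639] cen [0.6373 0.243  0.0754] rms 0.0015 zrange 0.047 0.092 tilt 39.7 yaw -56.78
```

Emit:
servo_tool([
  [[0.02,-0.001,0,-0.0003,0.008],[0.02,-0.002,0,-0.0003,0.016],[0.02,-0.003,0,-0.0003,0.016],[0.02,-0.004,0,-0.0003,0.016],[0.02,-0.0045,0,-0.0003,0.016],[0.02,-0.005,0,-0.0003,0.016],[0.02,-0.0055,0,-0.0003,0.016],[0.02,-0.006,0,-0.0003,0.016],[0.02,-0.0065,0,-0.0003,0.016],[0.02,-0.0065,0,-0.0003,0.016]],
])

```text
time_s: 20.5
tool_pos: [0.6322, 0.2298, 0.0625]
tool_rot: [-179.8, 0.5, 179.4]
force: [-1.0, -0.5, -4.4]
grip_width: 0.0332
```

Emit:
servo_tool([
  [[0.02,-0.0004,0,0,0],[0.02,-0.0008,0,0,0],[0.02,-0.0012,0,0,0],[0.02,-0.0012,0,0,0]],
])

```text
time_s: 20.83
tool_pos: [0.6326, 0.2298, 0.0623]
tool_rot: [-179.8, 0.4, 179.4]
force: [-3.4, -0.3, -2.0]
grip_width: 0.0335
```

```bash
python3 -c "
from face import *
to([(.631,.2336,.0645,180.25)])
planes('s18')"
```

```text
t 20.83 pos [0.6326 0.2298 0.0623] rot [-179.79    0.44  179.36] F [-3.4 -0.3 -2. ] T [-0.01  0.83 -0.03] w 0.0335
[ 0.0017  0.0038 -0.0022] turn -0.0155
+x face 492 n [ 1.     0.006 -0.006] cen [0.6596 0.231  0.0695] rms 0.0006 zrange 0.045 0.092 tilt -0.3 yaw 0.35
+y face 80 n [0.007 1.    0.004] cen [0.6377 0.2573 0.0706] rms 0.0004 zrange 0.045 0.092 tilt 0.2 yaw -0.43
```

The module touches the x stop at about 3 N. Now the y stop.

Emit:
servo_tool([
  [[0.02,0.0003,0.0008,0,0],[0.02,0.0003,0.0016,0,0],[0.02,0.0003,0.0022,0,0],[0.02,0.0003,0.0028,0,0],[0.02,0.0003,0.0033,0,0],[0.02,0.0003,0.0038,0,0],[0.02,0.0003,0.0043,0,0],[0.02,0.0003,0.0048,0,0],[0.02,0.0003,0.0048,0,0]],
])

```text
time_s: 21.63
tool_pos: [0.6324, 0.2348, 0.0623]
tool_rot: [-179.8, 0.5, 179.4]
force: [-0.3, -0.9, -3.6]
grip_width: 0.0338
```

Emit:
servo_tool([
  [[0.02,0,0.0004,0,0],[0.02,0,0.0008,0,0],[0.02,0,0.0012,0,0],[0.02,0,0.0012,0,0]],
])

```text
time_s: 21.97
tool_pos: [0.6325, 0.2354, 0.0623]
tool_rot: [-179.8, 0.4, 179.4]
force: [-1.4, -2.8, -3.8]
grip_width: 0.0339
```

Both stops are touched. Now I'll lower it gently onto the plate.

Emit:
servo_tool([
  [[0.02,-0.0004,0,0.0004,0],[0.02,-0.0004,0.0002,0.0008,0],[0.02,-0.0004,0.0002,0.0012,0],[0.02,-0.0004,0.0002,0.0016,0],[0.02,-0.0004,0.0002,0.002,0],[0.02,-0.0004,0.0002,0.002,0]],
])

```text
time_s: 22.47
tool_pos: [0.6327, 0.2354, 0.062]
tool_rot: [-179.8, 0.4, 179.3]
force: [-6.2, -3.5, 5.7]
grip_width: 0.0334
```

```bash
python3 -c "
from face import *
to([(.631,.2336,.0645,180.25)])
planes('s19')"
```

```text
t 22.47 pos [0.6327 0.2354 0.062 ] rot [-179.77    0.43  179.34] F [-6.2 -3.5  5.7] T [-0.8   1.56 -0.08] w 0.0334
[ 0.0017 -0.0019 -0.0025] turn -0.0158
+x face 505 n [ 1.     0.009 -0.009] cen [0.6598 0.2364 0.069 ] rms 0.0006 zrange 0.045 0.092 tilt -0.5 yaw 0.5
+y face 15 n [0.592 0.473 0.652] cen [0.6473 0.2485 0.0712] rms 0.0013 zrange 0.049 0.092 tilt 40.7 yaw -51.34
```

Emit:
servo_tool([
  [[0.02,0,0,0,0],[0.02,0,0,0,0],[0.02,0,0,0,0],[0.046,0,0,0,0],[0.046,0,0,0,0],[0.046,0,0,0,0],[0.046,0,0,0,0]],
], force=8)

```text
time_s: 23.1
tool_pos: [0.6334, 0.2363, 0.0626]
tool_rot: [-179.8, 0.5, 179.4]
force: [-0.1, 0.0, 0.4]
grip_width: 0.045
```

```bash
python3 -c "
from face import *
to([(.631,.2336,.0645,180.25)])
c,W=planes('s20')
m=(W[...,2]>.1)&(W[...,2]<.14)&(abs(W[...,0]-.63)<.03)&(abs(W[...,1]-.234)<.03)&(c['image'].min(2)>70)
p=W[m];print('tab',len(p),p.min(0).round(4),p.max(0).round(4))"
```

```text
t 23.1 pos [0.6334 0.2363 0.0626] rot [-179.84    0.52  179.36] F [-0.1  0.   0.4] T [ 0.01  0.07 -0.02] w 0.045
[ 0.0024 -0.0027 -0.0019] turn -0.0155
+x face 497 n [1.    0.015 0.   ] cen [0.6592 0.2357 0.069 ] rms 0.0006 zrange 0.045 0.092 tilt 0.0 yaw 0.83
+y face 15 n [-0.15   0.439  0.886] cen [0.6473 0.2263 0.0826] rms 0.0011 zrange 0.061 0.092 tilt 62.3 yaw 18.82
tab 407 [0.6238 0.2183 0.1001] [0.6399 0.252  0.1343]
```

Emit:
servo_tool([
  [[0.046,0,-0.0005,-0.005,0],[0.046,0,-0.0005,-0.015,0],[0.046,0,-0.0005,-0.03,0],[0.046,0,-0.0005,-0.06,0],[0.046,0,-0.0005,-0.09,0],[0.046,0,-0.0005,-0.12,0],[0.046,0,-0.0005,-0.15,0],[0.046,0.04,-0.0005,-0.15,0],[0.046,0.08,-0.04,-0.15,0],[0.046,0.12,-0.08,-0.15,0],[0.046,0.16,-0.12,-0.15,0],[0.046,0.16,-0.12,-0.15,0]],
])

```text
time_s: 24.15
tool_pos: [0.4714, 0.1191, 0.2124]
tool_rot: [-179.9, 0.6, 179.4]
force: [0.6, -0.7, 1.2]
grip_width: 0.0458
```

```bash
python3 -c "
from h import *
to([])
c,W=snap('top','t9');s,V=snap('scene','s21')
z=W[...,2]
def bb(nm,m,Q):
  p=Q[m];print(nm,len(p),np.percentile(p,3,0).round(4),np.percentile(p,97,0).round(4))
near=(abs(W[...,0]-.63)<.06)&(abs(W[...,1]-.235)<.06)
bb('block top (top cam)',near&(z>.086)&(z<.096),W);bb('tab top',near&(z>.127)&(z<.137),W)
p=W[near&(z>.086)&(z<.097)];print(cv2.minAreaRect(p[:,:2].astype(np.float32)))
v=V[...,2];n2=(abs(V[...,0]-.63)<.06)&(abs(V[...,1]-.235)<.06)
bb('block top (scene)',n2&(v>.086)&(v<.097),V)
o=np.load('t0.npz')['W'];m=(z>.03)&(z<.042)&(o[...,2]>.03)&(o[...,2]<.042);
cv2.imwrite('pics/t9c.png',cv2.resize(np.hstack([c['image'][130:260,205:300],c['image'][130:260,320:455]])[...,::-1],None,fx=3,fy=3))
cv2.imwrite('pics/s21c.png',cv2.resize(s['image'][100:370,160:480,::-1],None,fx=2,fy=2))"
```

```text
t 24.15 pos [0.4714 0.1191 0.2124] rot [-179.87    0.59  179.38] F [ 0.6 -0.7  1.2] T [-0.08  0.   -0.02] w 0.0458
block top (top cam) 282 [0.6042 0.2061 0.0867] [0.6563 0.2579 0.0954]
tab top 71 [0.6236 0.217  0.1279] [0.6373 0.2488 0.1352]
((0.6297938823699951, 0.23243999481201172), (0.05480063706636429, 0.055211398750543594), 88.25767517089844)
block top (scene) 629 [0.6087 0.2084 0.087 ] [0.6597 0.262  0.095 ]
```

View pics/s21c.png

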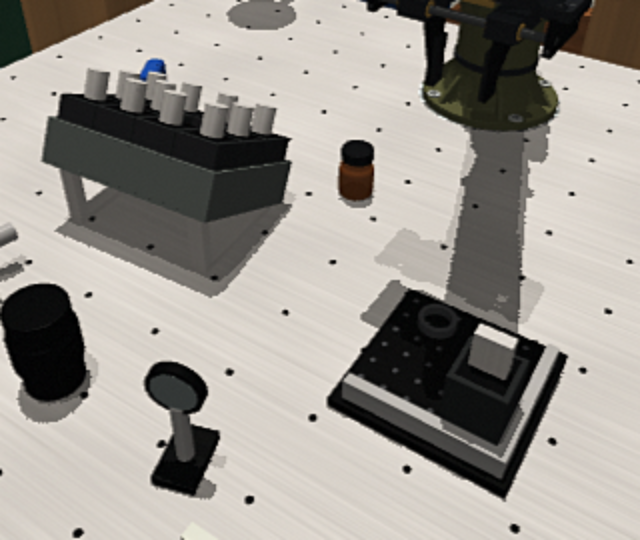

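The picture shows the module upright in the corner at about (485,375), and the ring and jar in place. I'll do a quick check on the neighbours and bystanders, then hand in if it's clean.

```bash
python3 -c "
from h import *
a=np.load('t0.npz');b=np.load('t9.npz')
def kn(d):
  W=d['W'];g=d['im'].min(2);r=np.zeros(g.shape,bool);r[175:238,355:446]=1
  n,l,s,c=cv2.connectedComponentsWithStats((r&(g>110)&(W[...,2]>.08)).astype(np.uint8));return [np.nanmean(W[l==i],0) for i in range(1,n) if s[i,4]>=15]
A,B=kn(a),kn(b);print(len(A),len(B),'neighbour shifts mm',[round(1e3*min(np.linalg.norm(p-q) for q in A),1) for p in B])
def jr(d):
  W=d['W'];r=np.zeros(W.shape[:2],bool);r[240:268,320:348]=1;return W[r&(W[...,2]>.055)].mean(0)
def rg(d):
  W=d['W'][178:205,250:280];z=W[...,2];return W[(z>.0175)&(z<.027)].mean(0)
print('jar',jr(a).round(4),jr(b).round(4),'ring',rg(a).round(4),rg(b).round(4))
o=readout.get_obs();print(o['force'].round(1),abs(o['joint_velocities']).max().round(2))
if len(B)==11: print(env.sign_off())"
```

```text
12 11 neighbour shifts mm [np.float64(0.6), np.float64(0.3), np.float64(0.8), np.float64(0.4), np.float64(0.5), np.float64(0.4), np.float64(0.3), np.float64(0.6), np.float64(0.4), np.float64(0.7), np.float64(0.9)]
jar [ 0.359  -0.0511  0.0697] [ 0.3589 -0.0511  0.0695] ring [0.5354 0.1512 0.0222] [0.5416 0.1458 0.0224]
[ 0.4 -0.4  0. ] 6.0
the job is handed in; nothing more can be done
None
```

The tabbed module now stands in the corner of the plate, released, and I handed the job in after about 24 s of the 53 s; no verdict was reported. I gripped the tab across its level sides and drew the module out along its own axis. With its low edge resting on the plate I rolled it upright, then brought it onto both stops at about 3 N each, set it down and let go.

**Last checks**
- **Module:** the scene camera shows it upright (tilt about 0°), with its faces within about 1 mm of both stops. The top camera puts its centre about 29 mm from the corner both ways, where full contact is 28 mm. Both cameras are good to about 2 mm.
- **Squareness:** the scene-camera face fit gives a module yaw of 0.8°, against 0.25° ± 0.5° for the plate. A coarse top-view rectangle fit suggested about 1.7°. Both are inside the 3.4° limit.
- **Neighbours and jar:** all 11 other modules are within 1 mm of where they started, and the jar has not moved.
- **Ring:** its measured centre came out 8 mm from the first measurement. I think the module now overlaps the measuring window. Nothing was seen touching the ring, and 8 mm is still under the 20 mm limit, but I did not check it further.

**What disagreed or went wrong**
- **Tool height:** the reported TCP lies about 38 mm below the real fingertips. The camera showed it and a test closing above the tab confirmed it, so I corrected for it.
- **Slide attempt:** my first slide along the plate stuck and tipped the module about 6°. I backed off, set it flat, regripped it and moved it hovering just above the plate.
- **At hand-in:** the fastest joint still read 6°/s, so the arm may have been settling, clear of everything.

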